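# Refit a cooktop control knob and switch the zone off

## Robot

A 6-joint arm with a two-finger parallel gripper is mounted at the origin on the work surface. World frame = base frame: x ahead of the robot, y to its left, z up, the work surface at z = 0. Lengths are in mm, angles in rad, forces in N, time in s.
With the tool pointing down it reaches from about 350 to 875 mm from the base axis. Payload 4.2 kg.
Tool frame: the origin (TCP) lies midway between the tips of the shut fingers; the grasp point (between the pads) lies 19 mm behind it (grasp_offset is the distance from the TCP to the grasp point, in mm); z points along the fingers, y is the direction in which the jaws open and shut (so a half turn about z gives the same grasp; the last joint's range is limited). The gripper opens to 85 mm and grips with 20 to 120 N. Pads are 22 mm wide; open, the fingers measure 114 mm over their backs; the gripper's body (76 mm by 85 mm) begins 54 mm behind the grasp point. The pads swing forward as they close: fully open they stand 13 mm farther back than shut.
Start: joints at [-1.017, 0.385, 0.008, 0, -1.194, -0.259], TCP at [181.609, -598.011, 231.312] pointing down, gripper open.
Joint ranges: [-3.14, 3.14], [-1.21, 2.06], [-1.07, 1.41], [-3.16, 2.05], [-2.99, -0.16], [-3.1, 3.1]. Speed limits (rad/s): [2.79, 2.79, 3.14, 3.14, 3.14, 3.14].

## Interface

Orientations are given as a rotation vector (axis times angle).
In Python, from station import observe, read_camera, finish_job, boxes_of, landmark_of, grasp_offset gives the robot as it stands. The module is installed in compiled form; this text tells all that it offers.
- The arm moves only by the tool arm_command, never from a script. Its argument "deltas" is one flat list of numbers, 5 for each row, row after row: the shift along the tool's x, y, z in mm, then the turn about the tool's z in rad, then the gripper's target within -1 to 1 (fully open at 1, half-way at 0, shut at -1). In form: [x, y, z, yaw, grip, x, y, z, yaw, grip, ...]. A call has 1 to 5 rows; each row is the pose to reach, as a shift and turn from the pose commanded when the call began, along the tool's axes at that moment; what a row does not reach only later rows make up. A row lasts 1/12 s, in which the tool goes at most 41.7 mm and 7.16 degrees, less where a joint would pass 70% of its speed; a pose out of reach is approached as far as the arm can. A call with a gripper value outside its range is refused whole. The fingers move at their own pace and stop on an object; "force" is the grip in N (left out, the last holds). Time passes only in rows, so rows that repeat a pose let the fingers close. It gives the time, the measured TCP pose, the force and the opening at its end, in the units of the state.
- observe(): the state, without advancing time (a new reading comes with each control period).
- read_camera(name): name is "side" or "top"; returns a dict with "image" (384x512x3 uint8, red, green, blue), "K" (3x3 intrinsics, pixels), "dist" ([k1, k2, p1, p2, k3] as OpenCV has them; the pictures are not rectified), "cam_to_world" (4x4, takes a point from camera to world coordinates). Camera axes: x right, y down, z forward; pixel columns grow to the right and rows downward; lengths in mm; the calibration is good to about 2 mm. A picture is of the moment at which its call begins. There is no depth.
- finish_job(): hands the job in, once; it reports no verdict.
Trained networks look in a picture, given as the dict that the camera call returned (one of the last four; its "shot" number tells which), for a name from the list of things; names that differ only in an ending like _2 or _b are one class to them, and where a whole thing is asked for, a point or a joint stands for the part that bears it (a point fixed in the world has none). Each returns a list of dicts, best first, with "p" (0 to 1); they miss things now and then, are a little off and sometimes report something else, mostly with a low value. They report only what shows in the picture. A call takes as long as a camera call.
- boxes_of(picture, label): "box" ([centre column, centre row, width, height] in pixels, round what is visible of it).
- landmark_of(picture, label): "xy" ([column, row] in pixels: a listed point, or the origin of a listed thing).
The state is a dict: "time": time; "joint_pos": joint angles; "qd": joint speeds; "tau": joint torques, N m; "position": TCP position; "tool_rot": TCP orientation; "force": force on the tool from outside, world axes, zero at the start; "torque": the same for the moment, N m; "finger_gap": finger opening in mm.
Only numpy, scipy, OpenCV 4.12 (cv2) and the standard library are available. Lean on these libraries where they do the work, as an engineer would, in place of code of your own. Each camera call takes 0.05 s, during which the arm holds its last target.

## Task

A control knob has come off the two-zone cooktop on the worktop, with its zone still switched on. Put the knob back on the bare spindle: press it down lightly and turn it slowly until the flat in its bore finds the flat on the spindle and it drops, stop turning and push it fully home there without forcing it, and only then turn it anticlockwise to off, so that its red pointer line faces the white off dot, and let go. Leave the other knob as it is, and the mug and jar where they stand.

Things in the scene. Friction and masses are not known exactly. Their poses are not given: they have to be found in the camera images.
- knob_mid (a point): The loose knob: black fluted cylinder, 39 mm in diameter, 34 mm tall, aluminium top disc, standing bore-down on the worktop, about 60 g. This point is its centre, 17 mm above its underside; x points along the red pointer line, z up. Fully home on the spindle, this point is 5 mm below spindle_tip and the underside 4 mm above the rosette
- knob: The same knob; origin amid its underside, at the mouth of its bore: 11 mm wide, 22 mm deep, mouth flared to 17 mm. The first 12 mm are round, the next 10 mm D-shaped, the flat on the pointer's side (+x). It slips 12 mm over the spindle and stands on its tip until the flats meet (within about 0.2 rad); then it sinks about 4 mm freely, and the last 6 mm need a push of 5 to 15 N past a spring clip
- knob_pointer (a point): Outer end of the red pointer line on the loose knob: on its top rim, 20 mm from its axis along its x, 34 mm above its underside
- spindle_tip (a point): Point on the axis of the bare spindle at the height of its tip: 89 mm above the worktop, 29 mm above the glass, 26 mm above the steel rosette (48 mm in diameter, 3 mm thick) it rises from. The point belongs to the fixed rosette and does not turn: z up, x towards this control's off dot. The spindle is an upright greased steel D-shaft, 10 mm in diameter, 7 mm across its flat, tip chamfered
- control: The bare control: rosette, scale and spindle; origin on the axis at the glass, x to the off dot. At off (a stop) the spindle's flat faces the off dot; it turns up to 4.5 rad clockwise (from above) from there. It stands 0.7 to 2.3 rad clockwise of off, unmeasured. It takes 0.03 N m to turn; a released knob may spring back a little. Over 25 N on its tip (40 N once the knob is home) breaks it
- off_dot (a point): White off dot of the bare control, printed on the glass 32 mm from the spindle's axis, on the side away from the robot; the six white dashes clockwise from it are the heat settings
- cooktop: Black glass cooktop, 520 x 290 mm, 60 mm high, fixed; origin at the centre of its underside, x along its length, away from the robot. The two controls sit 200 mm to -x of its centre and 70 mm to either side; which of them is bare varies. A lidded saucepan, 160 mm in diameter and 118 mm tall, stands on its rear zone, 340 mm from the controls
- other_knob (a joint): Angle of the fitted knob on the other control: 0 = off, grows clockwise; leave it alone
- other_knob_top (a point): Top centre of the fitted knob, 39 mm in diameter, 101 mm above the worktop
- mug_mid (a point): Blue mug on the worktop beside the cooktop, 82 mm in diameter, 92 mm tall; on its axis at half its height
- jar_mid (a point): Amber jar with a red lid on the worktop, 64 mm in diameter, 105 mm tall; on its axis, 50 mm up
- bore_end: The closed end of the bore inside the loose knob, 22 mm above its underside (origin at its middle): it rests on the spindle's tip when the knob is fully home. Not visible from outside

How it is judged (in metres and radians):
On the way:
1. the knob is fully home on the spindle before it is turned to off: its pointer is still at least 0.4 rad from the off dot (horizontal distance between knob_mid and spindle_tip below 0.003 m and z of knob_mid in the frame of spindle_tip below -0.003 m and angle between knob_mid's own z axis and vertical below 0.08 rad and horizontal distance between knob_pointer and off_dot above 0.0158 m), for 0.2 s.
At the end, for the whole second after the job is handed in: The knob is fully home on the bare spindle (within 2 mm of its full depth, within 3 mm of the spindle's axis, upright within 0.08 rad), at rest and released, with its pointer line within 0.3 rad of the off dot (horizontal distance between knob_mid and spindle_tip below 0.003 m and z of knob_mid in the frame of spindle_tip below -0.003 m and angle between knob_mid's own z axis and vertical below 0.08 rad and angle between the x axis of knob_mid and the x axis of spindle_tip, either way round below 0.3 rad and horizontal distance between knob_pointer and off_dot below 0.02 m and linear speed of knob below 0.02 m/s); the robot touches nothing.
It fails at once if the spindle is forced: more than 25 N between knob and spindle while the knob stands on its tip, or more than 40 N from the end of the bore when it is home ((z of knob_mid in the frame of spindle_tip above 0.0015 m and contact force between knob and control above 25 N) or contact force between bore_end and control above 40 N).
It fails at once if the other knob is turned (value of joint other_knob above 0.15 rad).
It fails at once if the mug or the jar is moved by more than 30 mm (distance of any of mug_mid, jar_mid from where it was at the start of the episode above 0.03 m).
It also fails if it takes over 72 s, if anything falls off the work surface, if the arm or the gripper's body presses on something with over 40 N, if the wrist force passes 120 N, or if a joint passes its speed limit or range.

## Working session

There is one attempt and no reset: what is moved stays moved. The work goes in short steps, Python scripts to look and compute and a tool call to move; the robot and the scene stay as the last step left them, time stands still between calls to the robot, and variables do not carry over. Pictures are saved under pics/ and viewed, and the job is handed in when it is done.

Besides the shell and the picture viewer there is one more tool, called after ">>>" by a JSON object that holds its "op" and its "data". arm_command: Moves the arm, as the interface text tells. Its arguments: {"type":"object","properties":{"deltas":{"type":"array","items":{"type":"number"}},"force":{"type":"number"}},"required":["deltas"]}

```bash
ls; mkdir -p pics; cat > h.py <<'E'
import numpy as np, cv2
from station import *
def ray(p,xy):
    u=cv2.undistortPoints(np.array([[xy]],float),np.array(p["K"],float),np.array(p["dist"],float))[0,0]
    T=np.array(p["cam_to_world"],float); d=T[:3,:3]@np.array([u[0],u[1],1]); return T[:3,3],d/np.linalg.norm(d)
def atz(p,xy,z):
    o,d=ray(p,xy); return o+d*(z-o[2])/d[2]
def proj(p,X):
    T=np.linalg.inv(np.array(p["cam_to_world"],float))
    r,_=cv2.Rodrigues(T[:3,:3]); return cv2.projectPoints(np.array([X],float),r,T[:3,3],np.array(p["K"],float),np.array(p["dist"],float))[0][0,0]
def tri(p1,a,p2,b):
    o1,d1=ray(p1,a);o2,d2=ray(p2,b)
    A=np.array([d1,-d2]).T; s=np.linalg.lstsq(A,o2-o1,rcond=None)[0]
    P,Q=o1+s[0]*d1,o2+s[1]*d2; return (P+Q)/2,np.linalg.norm(P-Q)
def save(p,n,crop=None,f=1):
    im=p["image"][:,:,::-1]
    if crop: im=im[crop[1]:crop[3],crop[0]:crop[2]]
    if f!=1: im=cv2.resize(im,None,fx=f,fy=f,interpolation=cv2.INTER_CUBIC)
    cv2.imwrite("pics/"+n,im)
E
python3 - <<'E'
from h import *
np.set_printoptions(precision=1,suppress=True)
s=observe();print(s,grasp_offset if not callable(grasp_offset) else grasp_offset())
t=read_camera("top");d=read_camera("side");save(t,"t0.png",f=1.5);save(d,"s0.png",f=1.5)
for n in ["knob_mid","knob","knob_pointer","spindle_tip","off_dot","control","cooktop","other_knob_top","mug_mid","jar_mid"]:
    A=landmark_of(t,n)[:2];B=landmark_of(d,n)[:2]
    print(n,[(np.round(a["xy"],1),round(a["p"],2)) for a in A],[(np.round(a["xy"],1),round(a["p"],2)) for a in B], tri(t,A[0]["xy"],d,B[0]["xy"]) if A and B else "")
E
```

```text
pics
{'time': 0.0, 'joint_pos': array([-1. ,  0.4,  0. , -0. , -1.2, -0.3]), 'qd': array([ 0., -0., -0.,  0.,  0.,  0.]), 'tau': array([ -0. , -39.2,  18.8,   4.2,  -0. ,   0. ]), 'position': array([ 181.5, -597.5,  230.2]), 'tool_rot': array([ 0.5, -3.1, -0. ]), 'force': array([-0.1,  0.2, -0.3]), 'torque': array([ 0., -0., -0.]), 'finger_gap': 85.59919664175204} 18.700000000000003
knob_mid [(array([353.3, 243.8]), 0.63)] [(array([334.1, 322.5]), 0.83), (array([348.9, 319. ]), 0.68)] (array([ 460. , -266.4,   16.7]), np.float64(3.624821721191873))
knob [(array([355.2, 241.4]), 0.47)] [(array([332.4, 331.4]), 0.8)] (array([ 461.7, -271.4,   -0.2]), np.float64(7.790351205087569))
knob_pointer [(array([365.4, 240.3]), 0.5)] [(array([350.1, 319.9]), 0.93)] (array([ 468.4, -290.9,   33.2]), np.float64(2.7906378568019794))
spindle_tip [(array([241.9, 237.8]), 0.5)] [(array([211.5, 208.6]), 0.69)] (array([477.8,  25.3,  91.6]), np.float64(0.48756487345451544))
off_dot [(array([240.6, 225.4]), 0.79)] [(array([261.7, 234.9]), 0.63), (array([226.1, 215.3]), 0.52)] (array([531.5,  -0.9,  20.9]), np.float64(79.50731511817071))
control [(array([240.4, 233.5]), 0.59)] [(array([214.6, 222.6]), 0.58), (array([198. , 187.5]), 0.16)] (array([486.6,  29.2,  54.8]), np.float64(0.2302222150157934))
cooktop [(array([277.1, 159.3]), 0.8)] [(array([306.5, 227. ]), 0.81)] (array([677.8, -62.1,  -3.7]), np.float64(10.567549021493344))
other_knob_top [(array([299.6, 243.1]), 0.85)] [(array([263.3, 233.4]), 0.72), (array([225.5, 215.9]), 0.46)] (array([ 467.6, -112.7,  105.4]), np.float64(2.088310827751417))
mug_mid [(array([180.9, 200.9]), 0.62)] [(array([197.9, 187. ]), 0.64), (array([262.5, 234.8]), 0.46)] (array([567.4, 179. ,  48.7]), np.float64(1.4464742920261249))
jar_mid [(array([188.5, 146. ]), 0.72)] [(array([248.8, 174.2]), 0.65)] (array([711.3, 160.3,  38.3]), np.float64(10.203620999299867))
```

View pics/t0.png

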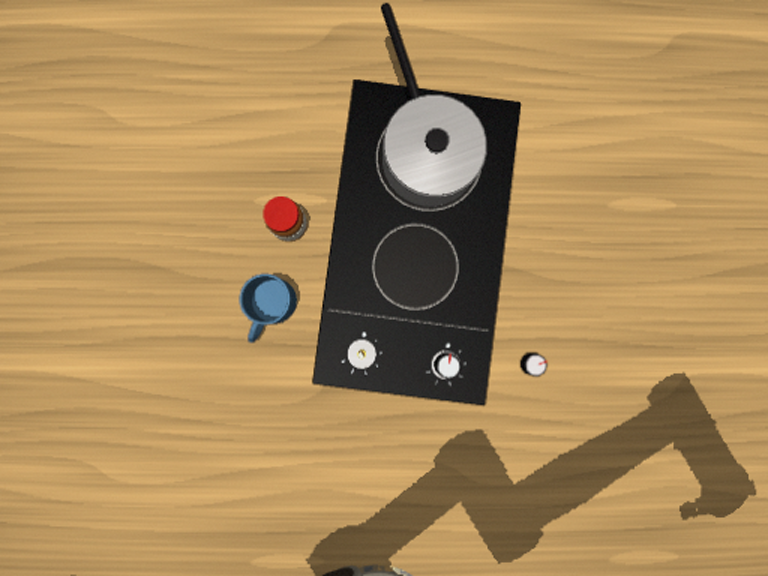

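View pics/s0.png

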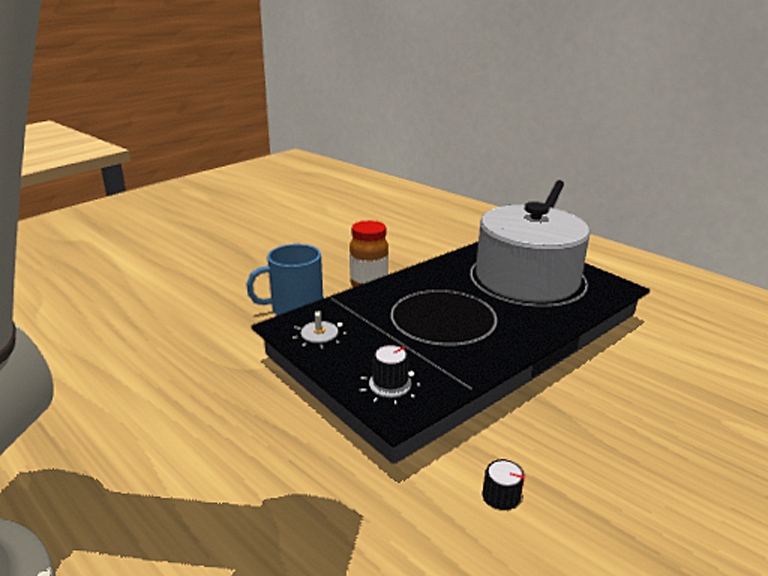

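```bash
python3 - <<'E'
import cv2
a=cv2.imread("pics/t0.png");b=cv2.imread("pics/s0.png")
A=a[300:420,320:600];B=b[280:520,280:560]
cv2.imwrite("pics/z0.png",cv2.vconcat([cv2.resize(A,(784,336),interpolation=2),]))
cv2.imwrite("pics/z1.png",cv2.resize(B,(690,590),interpolation=2))
E
```

```text
(no output)
```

View pics/z0.png

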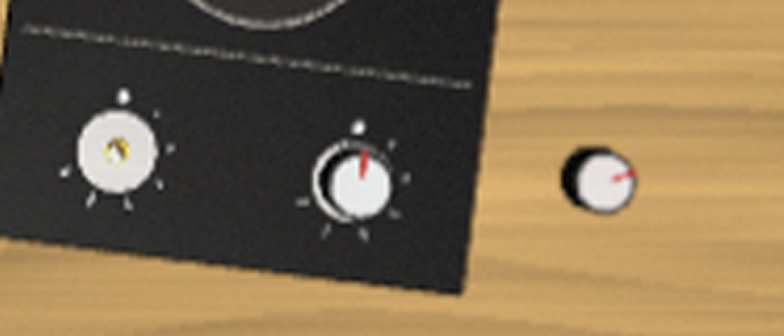

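View pics/z1.png

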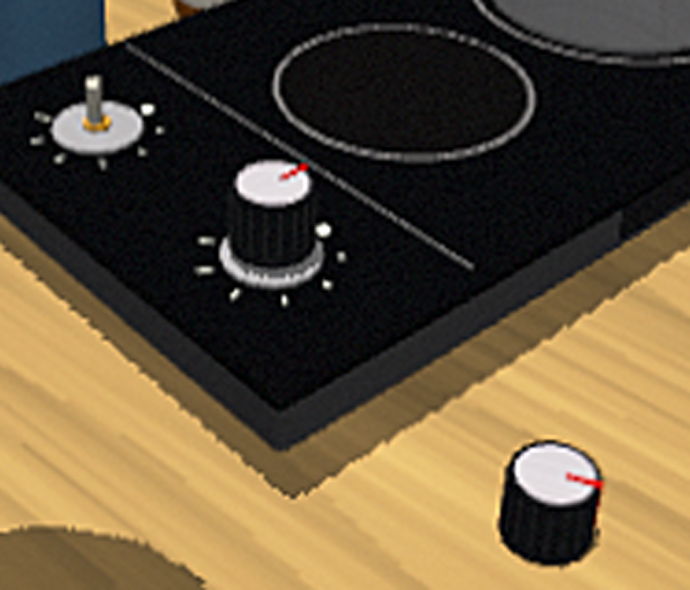

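The bare control is the left one (top picture at about (241,236), side picture at (212,215)). The loose knob stands to the right of the cooktop at about (356,243) in the top picture, its red line pointing right. Next I'll refine these by segmenting discs and dots.

```bash
cat >> h.py <<'E'
def blob(p,box,f,mn=3):
    x0,y0,x1,y1=box; im=p["image"][y0:y1,x0:x1].astype(float)
    m=f(im).astype(np.uint8); n,l,st,c=cv2.connectedComponentsWithStats(m)
    return [(c[i]+[x0,y0],st[i][4],st[i][2:4]) for i in np.argsort(-st[:,4]) if i>0 and st[i][4]>=mn]
white=lambda i:(i.min(2)>140)&(i.max(2)-i.min(2)<40)
red=lambda i:(i[...,0]>120)&(i[...,0]-i[...,1:].max(2)>60)
E
python3 - <<'E'
from h import *
np.set_printoptions(precision=1,suppress=True)
t=read_camera("top");d=read_camera("side")
print("cams",t["cam_to_world"][:3,3],d["cam_to_world"][:3,3],t["K"][0,0])
for nm,p,R in [("top",t,[(222,215,262,260),(340,230,370,255),(285,224,312,260)]),("side",d,[(192,200,232,235),(318,302,355,342),(238,225,285,270)])]:
    for r,zs,lab in zip(R,[(63,60),(34,34),(101,60)],["bare","loose","other"]):
        for k,(c,a,wh) in enumerate(blob(p,r,white,2)): print(nm,lab,"white",c,a,wh,atz(p,c,zs[0])[:2],atz(p,c,zs[1])[:2])
        for c,a,wh in blob(p,r,red,2): print(nm,lab,"red",c,a,wh,atz(p,c,zs[0])[:2])
E
```

```text
cams [ 535.9   16.5 1053.9] [  67.9 -465.5  466. ] 399.70893137178916
top bare white [240.6 235.7] 264 [19 19] [481.4  28.5] [481.3  28.6]
top bare white [242.4 222.8] 5 [2 3] [513.3  24.4] [513.3  24.5]
top bare white [234.7 247. ] 3 [2 3] [453.5  43.1] [453.3  43.2]
top bare white [228.  240.5] 2 [1 2] [469.4  59.7] [469.2  59.8]
top loose white [356.7 243.1] 127 [13 13] [ 461.9 -269.1] [ 461.9 -269.1]
top loose red [362.  241.1] 8 [6 3] [ 467.1 -282.9]
top other white [298.7 244.2] 147 [14 15] [ 464.1 -110.4] [ 461.  -115.9]
top other white [289.9 242.7] 26 [ 6 17] [467.6 -89.3] [464.6 -93.8]
top other white [298.3 230. ] 7 [3 3] [ 497.8 -109.3] [ 496.1 -114.7]
top other red [299.4 238.3] 9 [2 6] [ 477.9 -112.1]
side bare white [212.9 220.9] 220 [27 14] [480.2  26.2] [483.3  29.9]
side bare white [211. 209.] 9 [3 3] [507.2  62.6] [510.5  66.5]
side bare white [229.  221.5] 2 [1 2] [500.    2.4] [503.2   5.9]
side bare white [202.  229.5] 2 [1 2] [446.2  18.3] [449.   21.9]
side loose white [335.9 314.7] 252 [22 16] [ 461.2 -268.5] [ 461.2 -268.5]
side loose red [344.8 316.7] 19 [10  5] [ 466.8 -280.8]
side other white [259.8 236.1] 170 [19 11] [ 463.3 -110.3] [507.8 -70.4]
side other white [256.7 259.8] 73 [27 12] [ 414.  -149.4] [ 452.9 -113.8]
side other white [273.5 248.6] 11 [4 4] [ 452.9 -149.1] [ 496.1 -113.6]
side other white [249.5 266. ] 4 [2 3] [ 396.  -151.7] [ 432.8 -116.4]
side other white [241.3 251.3] 3 [2 2] [ 413.1 -117.7] [451.9 -78.7]
side other white [274.7 263.3] 3 [2 2] [ 426.2 -174.3] [ 466.5 -141.6]
side other white [242. 259.] 3 [3 1] [ 400.2 -132. ] [437.5 -94.5]
side other white [263.  267.5] 2 [1 2] [ 407.1 -168.3] [ 445.2 -134.9]
side other red [266.3 232.5] 11 [7 4] [ 478.7 -110.8]
```

```bash
cat >> h.py <<'E'
from scipy.spatial.transform import Rotation as Ro
def to(x,y,z,psi=None):
    s=observe(); R=Ro.from_rotvec(s["tool_rot"]).as_matrix(); d=R.T@(np.array([x,y,z])-s["position"])
    a=np.arctan2(R[1,0],R[0,0]); ya=np.arctan2(R[1,1],R[0,1])
    print("t",round(s["time"],2),"pos",s["position"].round(1),"alpha_x %.3f yj %.3f"%(a,ya),"tilt",np.round(R[:2,2],3),"j",s["joint_pos"].round(3),"F",s["force"].round(1),"gap",round(s["finger_gap"],1),"\n delta",d.round(1),"" if psi is None else "yaw %.3f"%(-((psi-a+np.pi)%(2*np.pi)-np.pi)))
E
python3 - <<'E'
from h import *
to(461.7,-269.6,130)
E
```

```text
t 1.2 pos [ 181.6 -598.   231.3] alpha_x -2.847 yj 1.866 tilt [-0.  0.] j [-1.017  0.385  0.008  0.    -1.194 -0.259] F [-0.1  0.1  0.1] gap 85.3 
 delta [-363.4  232.8  101.3]
```

>>> {"op": "arm_command", "data": {"deltas": [-32,20,0,0,1,-64,40,0,0,1,-96,61,0,0,1,-128,82,0,0,1,-160,102,0,0,1]}}

```text
time: 1.62
position: [305.8, -452.5, 231.5]
tool_rot: [-0.461, 3.107, -0.0]
force: [0.6, -0.5, 0.4]
finger_gap: 85.4
```

>>> {"op": "arm_command", "data": {"deltas": [-32,20,0,0,1,-64,40,0,0,1,-96,61,0,0,1,-128,82,0,0,1,-160,102,0,0,1]}}

```text
time: 2.03
position: [429.4, -308.1, 231.7]
tool_rot: [-0.462, 3.107, -0.001]
force: [0.9, -1.0, -0.1]
finger_gap: 85.6
```

>>> {"op": "arm_command", "data": {"deltas": [-22,14,20,0,1,-43,28,50,0,1,-43,29,80,0,1,-43,29,101,0,1,-43,29,101,0,1]}}

```text
time: 2.45
position: [458.5, -267.9, 125.8]
tool_rot: [0.46, -3.099, -0.008]
force: [-1.0, -0.2, 0.2]
finger_gap: 85.2
```

```bash
python3 - <<'E'
from h import *
t=read_camera("top");d=read_camera("side");save(t,"t1.png",(280,160,440,300),4);save(d,"s1.png",f=1.5)
to(461.7,-269.6,4)
for nm,p in (("t",t),("s",d)):
    print(nm,landmark_of(p,"knob_mid")[:2],landmark_of(p,"knob_pointer")[:2])
E
```

```text
t 2.55 pos [ 461.4 -269.8  130.5] alpha_x -2.846 yj 1.866 tilt [-0.001 -0.   ] j [-2.250e-01  3.310e-01 -3.540e-01  1.000e-03 -8.870e-01 -1.051e+00] F [0.5 0.  0.5] gap 85.6 
 delta [-5.000e-01  1.000e-01  1.265e+02] 
t [] []
s [{'xy': [335.2, 323.7], 'p': 0.88}] [{'xy': [351.3, 319.0], 'p': 0.73}]
```

View pics/s1.png

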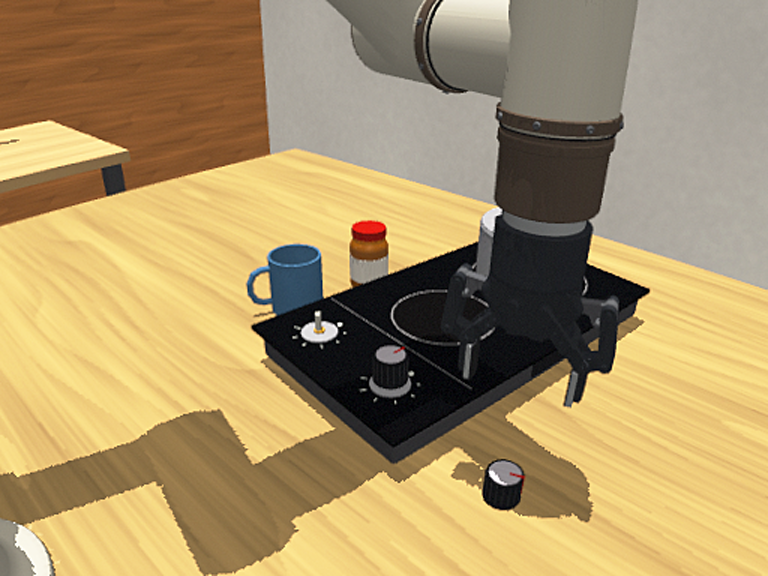

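The side picture shows the open gripper above the loose knob (502,483), which is undisturbed. I'll turn the wrist back toward mid-range before grasping, so there is room for the clockwise search.

>>> {"op": "arm_command", "data": {"deltas": [0,0,10,-0.12,1,0,0,20,-0.24,1,0,0,30,-0.36,1,0,0,40,-0.48,1,0,0,50,-0.6,1]}}

```text
time: 3.17
position: [462.0, -270.2, 81.4]
tool_rot: [-1.366, 2.827, -0.003]
force: [0.5, -0.3, -0.2]
finger_gap: 85.3
```

>>> {"op": "arm_command", "data": {"deltas": [0,0,5,-0.12,1,0,0,10,-0.24,1,0,0,15,-0.36,1,0,0,20,-0.48,1,0,0,20,-0.6,1]}}

```text
time: 3.58
position: [461.4, -269.9, 60.7]
tool_rot: [-2.141, 2.298, -0.001]
force: [-0.2, -0.3, -0.2]
finger_gap: 85.2
```

>>> {"op": "arm_command", "data": {"deltas": [0,0,10,0,1,0,0,20,0,1,0,0,30,0,1,0,0,30,0,1,0,0,30,0,1]}}

```text
time: 4.0
position: [460.7, -269.5, 29.4]
tool_rot: [2.133, -2.305, -0.003]
force: [-0.0, -0.6, 0.8]
finger_gap: 85.5
```

```bash
python3 - <<'E'
from h import *
to(461.7,-269.6,4)
E
```

```text
t 4.0 pos [ 460.7 -269.5   29.4] alpha_x -1.648 yj 3.064 tilt [-0.002  0.   ] j [-0.225  0.471 -0.455  0.    -0.647  0.148] F [-0.  -0.6  0.8] gap 85.5 
 delta [ 0.  -1.1 25.4]
```

>>> {"op": "arm_command", "data": {"deltas": [0,0,9,0,1,0,0,18,0,1,0,0,26,0,1,0,0,26,0,1,0,0,26,0,1]}}

```text
time: 4.42
position: [460.8, -269.5, 3.5]
tool_rot: [2.135, -2.303, -0.002]
force: [0.3, 0.3, -0.2]
finger_gap: 85.3
```

>>> {"op": "arm_command", "data": {"deltas": [0,0,0,0,0.2,0,0,0,0,0,0,0,0,0,-0.3,0,0,0,0,-0.6,0,0,0,0,-1], "force": 40}}

```text
time: 4.83
position: [461.6, -269.7, 4.9]
tool_rot: [-2.135, 2.304, -0.001]
force: [0.2, 0.0, 2.2]
finger_gap: 37.8
```

>>> {"op": "arm_command", "data": {"deltas": [0,0,0,0,-1,0,0,0,0,-1,0,0,0,0,-1,0,0,0,0,-1,0,0,0,0,-1], "force": 40}}

```text
time: 5.25
position: [461.6, -269.7, 4.8]
tool_rot: [-2.136, 2.304, -0.001]
force: [-0.1, 0.2, 5.9]
finger_gap: 37.2
```

```bash
python3 - <<'E'
from h import *
t=read_camera("top");d=read_camera("side");save(t,"t2.png",(280,160,440,300),4);save(d,"s2.png",(260,230,440,380),4)
to(461.7,-269.6,4)
for nm,p in (("t",t),("s",d)):
    print(nm,landmark_of(p,"knob_mid")[:2],landmark_of(p,"knob_pointer")[:2])
for c,a,wh in blob(d,(318,290,360,342),red,2): print(c,a,atz(d,c,34))
E
```

```text
t 5.35 pos [ 461.6 -269.7    4.8] alpha_x -1.647 yj 3.066 tilt [ 0.001 -0.   ] j [-0.225  0.51  -0.473  0.    -0.587  0.149] F [ 0.3 -0.1  5.5] gap 37.8 
 delta [-0.1 -0.1  0.8] 
t [] []
s [{'xy': [334.4, 323.8], 'p': 0.94}] [{'xy': [353.9, 316.5], 'p': 0.63}, {'xy': [246.6, 171.7], 'p': 0.63}]
[344.14285714 316.64285714] 14 [ 466.25888513 -279.96793137   34.        ]
```

View pics/s2.png

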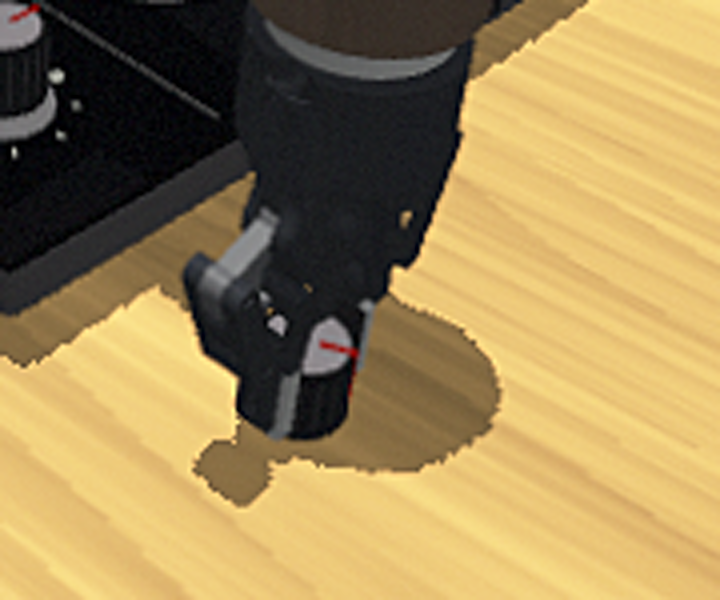

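The knob is held (gap 37.8 mm) and its red line is still at about (344,317) in the full side frame, so it did not turn in the grasp. I'll lift it and carry it over.

>>> {"op": "arm_command", "data": {"deltas": [0,0,-25,0,-1,0,0,-55,0,-1,0,0,-85,0,-1,0,0,-115,0,-1,0,0,-145,0,-1]}}

```text
time: 5.97
position: [460.6, -269.3, 150.1]
tool_rot: [2.135, -2.304, -0.002]
force: [0.6, 0.2, -1.3]
finger_gap: 37.4
```

>>> {"op": "arm_command", "data": {"deltas": [-20,0,0,0,-1,-50,0,0,0,-1,-85,1,0,0,-1,-120,1,0,0,-1,-155,2,0,0,-1]}}

```text
time: 6.38
position: [470.5, -113.5, 148.8]
tool_rot: [2.134, -2.305, -0.001]
force: [0.7, 0.5, -0.5]
finger_gap: 37.5
```

>>> {"op": "arm_command", "data": {"deltas": [-35,0,0,-0.1,-1,-70,1,0,-0.2,-1,-105,1,0,-0.3,-1,-130,1,0,-0.4,-1,-143,1,0,-0.49,-1]}}

```text
time: 6.8
position: [480.7, 30.4, 148.9]
tool_rot: [-2.637, 1.708, 0.001]
force: [-0.7, -0.4, -0.5]
finger_gap: 37.4
```

>>> {"op": "arm_command", "data": {"deltas": [0,0,0,0,-1,0,0,0,0,-1]}}

```text
time: 6.97
position: [480.4, 28.2, 148.8]
tool_rot: [2.63, -1.717, -0.001]
force: [0.3, -0.3, -0.3]
finger_gap: 37.5
```

```bash
python3 - <<'E'
from h import *
t=read_camera("top");d=read_camera("side");save(t,"t3.png",(160,160,320,290),4);save(d,"s3.png",(120,60,300,260),3)
to(481,28,90)
for nm,p in (("t",t),("s",d)):
    print(nm,landmark_of(p,"knob_mid")[:2],landmark_of(p,"knob_pointer")[:2],landmark_of(p,"spindle_tip")[:2])
E
```

```text
t 7.07 pos [480.4  27.1 148.9] alpha_x -1.159 yj -2.730 tilt [-0.001 -0.   ] j [ 0.395  0.225 -0.454 -0.    -0.894  0.017] F [ 0.3  0.7 -0.6] gap 37.6 
 delta [-0.5 -1.  58.9] 
t [] [] []
s [{'xy': [209.5, 174.4], 'p': 0.8}] [{'xy': [222.4, 167.7], 'p': 0.64}] [{'xy': [210.2, 207.5], 'p': 0.78}]
```

View pics/s3.png

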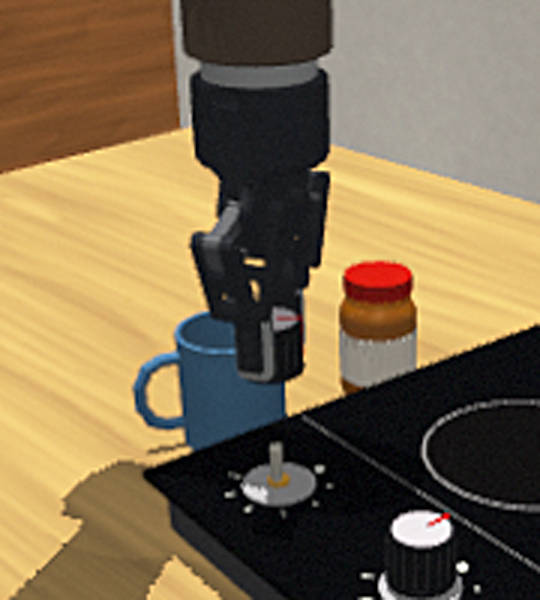

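View pics/t3.png

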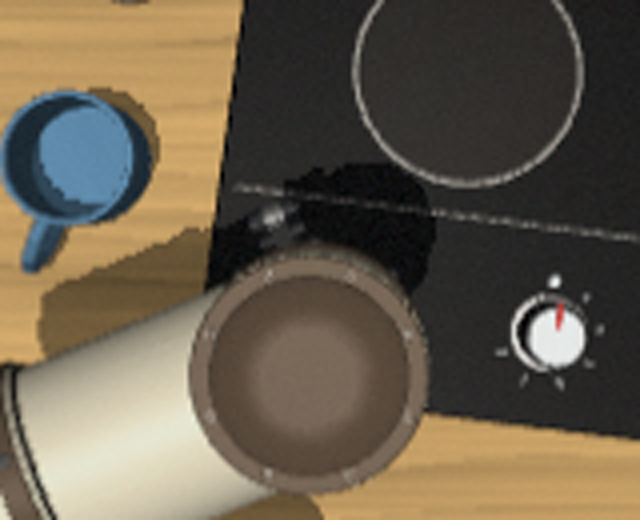

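The side picture shows the knob upright in the jaws above the bare spindle (spindle tip at about (211,208) in the full frame). I'll lower it to just above the tip and check the alignment.

>>> {"op": "arm_command", "data": {"deltas": [0,-0.7,15,0,-1,0,-0.7,30,0,-1,0,-0.7,42,0,-1,0,-0.7,50,0,-1,0,-0.7,50,0,-1]}}

```text
time: 7.78
position: [480.4, 27.4, 97.7]
tool_rot: [2.627, -1.717, -0.004]
force: [0.0, 0.1, -0.7]
finger_gap: 37.8
```

```bash
python3 - <<'E'
from h import *
d=read_camera("side");save(d,"s4.png",(170,150,260,240),7)
to(481,28,90)
L=landmark_of(d,"knob_mid")[0];print(L, atz(d,L["xy"],observe()["position"][2]+12.2)); 
P=landmark_of(d,"knob_pointer");print(P[:1],[atz(d,q["xy"],observe()["position"][2]+29.2) for q in P[:1]])
s=observe()["position"]; print("pred knob mid px",proj(d,[s[0],s[1],s[2]+12.2]),"pred underside",proj(d,[s[0],s[1],s[2]-4.8]),"tip pred 481,28",proj(d,[481,28,89]), proj(d,[481,28,63]))
E
```

```text
t 7.83 pos [481.2  27.7  98.8] alpha_x -1.157 yj -2.728 tilt [-0.002 -0.001] j [ 0.395  0.294 -0.514  0.    -0.765  0.018] F [ 0.2 -0.5 -0. ] gap 37.7 
 delta [-0.4  0.   8.8] 
{'xy': [209.6, 196.4], 'p': 0.59} [483.14724109  35.73762361 111.6608893 ]
[{'xy': [221.5, 189.8], 'p': 0.54}] [array([494.61630317,  14.45468142, 129.09439679])]
pred knob mid px [211.87383417 197.76069152] pred underside [212.27518785 205.66586972] tip pred 481,28 [212.01052481 208.68744373] [212.62059495 220.35046254]
```

View pics/s4.png

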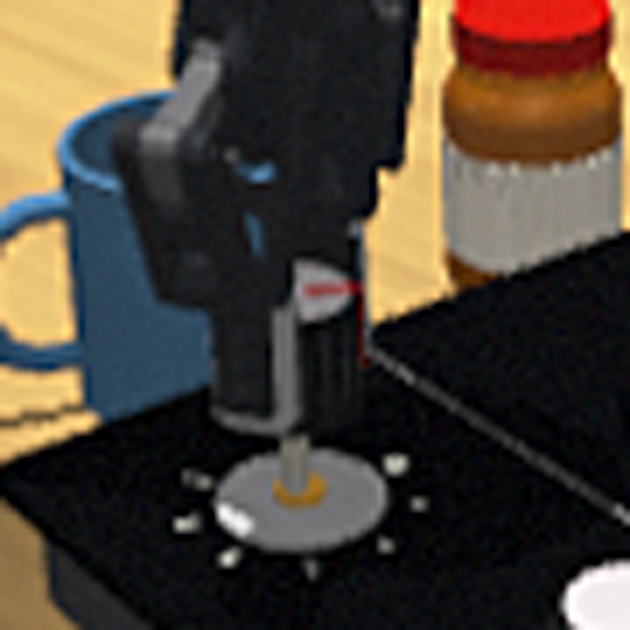

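The knob is centred above the spindle, at column ≈212 for both. I'll lower it gently onto the spindle.

>>> {"op": "arm_command", "data": {"deltas": [0,0,3,0,-1,0,0,6,0,-1,0,0,9,0,-1,0,0,12,0,-1,0,0,13,0,-1]}}

```text
time: 8.35
position: [481.6, 28.1, 86.0]
tool_rot: [-2.63, 1.717, -0.0]
force: [0.9, 0.4, -0.5]
finger_gap: 37.7
```

>>> {"op": "arm_command", "data": {"deltas": [0,0,1,0,-1,0,0,2,0,-1,0,0,2,0,-1,0,0,2,0,-1]}}

```text
time: 8.68
position: [481.6, 28.1, 84.3]
tool_rot: [-2.63, 1.717, -0.0]
force: [0.4, 0.8, -0.4]
finger_gap: 37.4
```

>>> {"op": "arm_command", "data": {"deltas": [0,0,0.7,0,-1,0,0,1.4,0,-1,0,0,2,0,-1,0,0,2,0,-1]}}

```text
time: 9.02
position: [481.7, 28.1, 82.3]
tool_rot: [-2.63, 1.717, -0.0]
force: [0.1, 0.3, -1.9]
finger_gap: 37.6
```

>>> {"op": "arm_command", "data": {"deltas": [0,0,0.5,0,-1,0,0,1,0,-1,0,0,1,0,-1]}}

```text
time: 9.27
position: [481.6, 28.1, 81.3]
tool_rot: [-2.63, 1.717, -0.0]
force: [0.4, 1.3, -0.2]
finger_gap: 37.5
```

>>> {"op": "arm_command", "data": {"deltas": [0,0,0.5,0,-1,0,0,1,0,-1,0,0,1,0,-1]}}

```text
time: 9.52
position: [481.6, 28.1, 80.3]
tool_rot: [-2.63, 1.717, -0.0]
force: [1.1, 0.8, -0.6]
finger_gap: 37.2
```

>>> {"op": "arm_command", "data": {"deltas": [0,0,0.5,0,-1,0,0,1,0,-1,0,0,1,0,-1]}}

```text
time: 9.77
position: [481.7, 28.1, 79.3]
tool_rot: [-2.631, 1.717, -0.0]
force: [0.7, 0.6, -0.8]
finger_gap: 37.3
```

```bash
python3 - <<'E'
from h import *
d=read_camera("side");save(d,"s5.png",(170,150,260,240),7)
to(481,28,80)
s=observe()["position"];print(s)
for c,a,wh in blob(d,(190,160,240,240),red,2): print(c,a,wh,atz(d,c,s[2]+29.2))
print(proj(d,[s[0],s[1],s[2]+29.2]))
E
```

```text
t 9.82 pos [481.7  28.1  79.3] alpha_x -1.157 yj -2.728 tilt [0. 0.] j [ 0.396  0.323 -0.535  0.    -0.712  0.018] F [ 1.1  0.8 -0.3] gap 38.0 
 delta [-0.2  0.7 -0.7] 
[481.68171156  28.08496084  79.3084226 ]
[236.33333333 162.44444444] 18 [6 5] [633.40640217 117.27279616 108.5084226 ]
[217.85714286 199.14285714] 7 [6 2] [490.53699441  21.03523033 108.5084226 ]
[211.79041368 199.52413407]
```

View pics/s5.png

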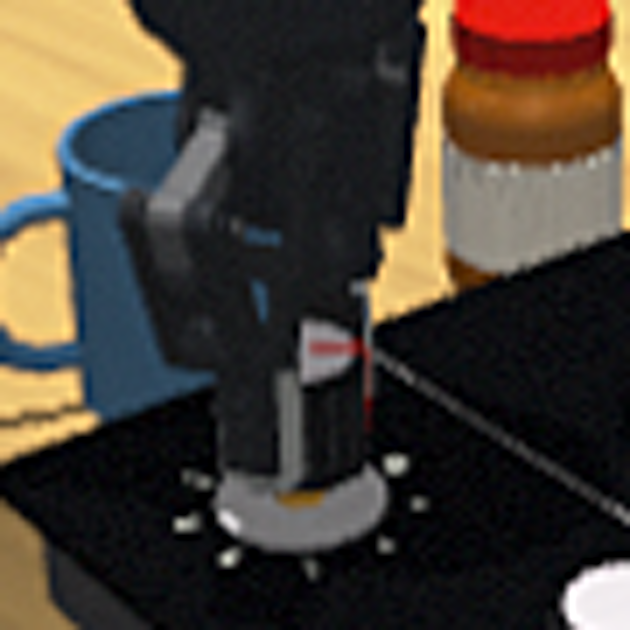

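>>> {"op": "arm_command", "data": {"deltas": [0,0,0.5,0,-1,0,0,1,0,-1,0,0,1,0,-1]}}

```text
time: 10.07
position: [481.7, 28.1, 78.3]
tool_rot: [-2.631, 1.717, -0.0]
force: [0.9, -0.3, -0.8]
finger_gap: 37.9
```

>>> {"op": "arm_command", "data": {"deltas": [0,0,0.5,0,-1,0,0,0.5,0,-1]}}

```text
time: 10.23
position: [481.7, 28.1, 77.8]
tool_rot: [-2.63, 1.717, -0.0]
force: [2.2, 0.7, -0.6]
finger_gap: 37.9
```

>>> {"op": "arm_command", "data": {"deltas": [0,0,0.5,0,-1,0,0,0.5,0,-1]}}

```text
time: 10.4
position: [481.7, 28.1, 77.4]
tool_rot: [-2.63, 1.717, -0.0]
force: [1.2, 0.2, -0.3]
finger_gap: 37.7
```

>>> {"op": "arm_command", "data": {"deltas": [0,0,0.5,0,-1,0,0,0.5,0,-1]}}

```text
time: 10.57
position: [481.7, 28.1, 76.9]
tool_rot: [-2.63, 1.717, -0.0]
force: [1.4, 0.8, -0.9]
finger_gap: 37.3
```

>>> {"op": "arm_command", "data": {"deltas": [0,0,0.5,0,-1,0,0,0.5,0,-1]}}

```text
time: 10.73
position: [481.7, 28.1, 76.4]
tool_rot: [-2.63, 1.717, -0.0]
force: [1.3, -0.8, 0.5]
finger_gap: 37.4
```

```bash
python3 - <<'E'
from h import *
d=read_camera("side");save(d,"s6.png",(170,150,260,240),7)
s=observe();print(s["position"],s["force"],s["torque"])
p=s["position"]
for u in (0,2,4,6,8,10,12,14):  # predicted lowest visible px of knob underside for underside height 67+u
    c=np.array([481.5,28.1]); v=np.array([67.9,-465.5])-c; v/=np.linalg.norm(v)
    print(u, proj(d,[*(c+19.5*v),67+u]), proj(d,[*c,101+u]))
E
```

```text
[481.70256764  28.10219962  76.37623976] [ 1.85389241 -0.91800454  0.81424236] [ 0.02842615 -0.52676446  0.02958106]
0 [212.97617269 223.93900676] [211.89052817 203.05355831]
2 [212.92872753 223.03898478] [211.84300302 202.12519956]
4 [212.88121135 222.13648804] [211.79541446 201.19437283]
6 [212.83362426 221.23150983] [211.74776269 200.26107209]
8 [212.78596638 220.32404348] [211.7000479  199.32529137]
10 [212.73823785 219.41408229] [211.65227029 198.38702467]
12 [212.69043877 218.50161959] [211.60443008 197.44626602]
14 [212.64256929 217.58664868] [211.55652747 196.50300945]
```

View pics/s6.png

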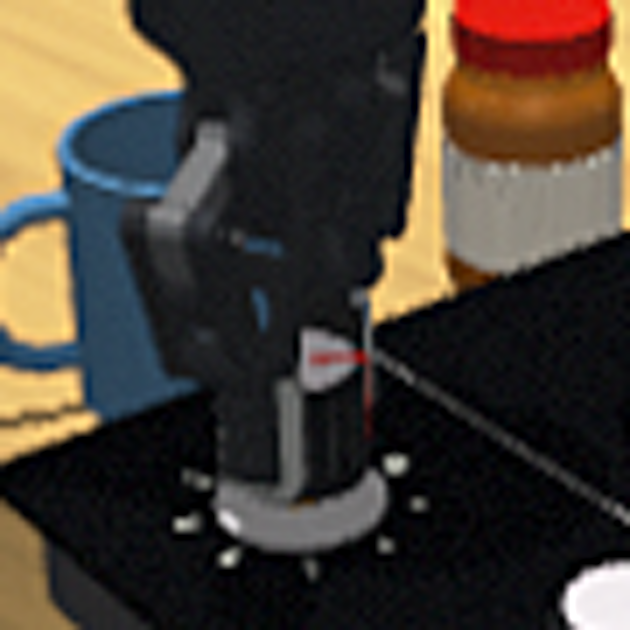

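>>> {"op": "arm_command", "data": {"deltas": [0,0,0.5,0,-1,0,0,0.5,0,-1]}}

```text
time: 10.95
position: [481.7, 28.1, 75.9]
tool_rot: [-2.63, 1.717, -0.0]
force: [1.9, -0.0, 0.6]
finger_gap: 37.8
```

```bash
python3 - <<'E'
from h import *
for n in ("s4","s5","s6"):
    im=cv2.resize(cv2.imread(f"pics/{n}.png"),(90,90),interpolation=cv2.INTER_AREA)[:,:,::-1].astype(float)
    w=np.clip(im[...,0]-im[...,1:].max(2)-25,0,None); 
    r=slice(36,60); c=slice(43,54)
    # top pointer line only: rows
    W=w[r,c]; yy,xx=np.mgrid[r,c]; print(n,(W*xx).sum()/W.sum()+170,(W*yy).sum()/W.sum()+150); print(W.sum(1).round())
E
```

```text
s4 219.15862068965518 191.08827586206897
[ 21.  19.  19.  18. 138. 370.  27.  29.  38.  28.   0.   0.   2.   3.
   3.  10.   0.   0.   0.   0.   0.   0.   0.   0.]
s5 219.4741980474198 199.2468619246862
[  0.   0.   0.   0.  16.  14.  13.  15.  13.  13.   0.   0.  33. 330.
 180.  19.   4.   2.   1.   0.  11.  33.  20.   0.]
s6 219.27073552425665 200.2503912363067
[  0.   0.   0.   0.   0.  16.  13.  12.  12.  13.   0.   0.   0.   0.
 196. 330.   2.   1.   2.   2.  15.  19.   3.   3.]
```

```bash
python3 - <<'E'
from h import *
d=read_camera("side")
s=observe();print(s["position"],s["force"])
im=d["image"].astype(float); w=np.clip(im[...,0]-im[...,1:].max(2)-25,0,None)[195:207,213:224]
yy,xx=np.mgrid[195:207,213:224]; print("now",(w*xx).sum()/w.sum(),(w*yy).sum()/w.sum(), w.sum(1).round())
for u in range(0,14,2): print(u,proj(d,[481.7+14*np.cos(-.67),28.1+14*np.sin(-.67),101+u]))
# reference: same check at grasp: knob on table z=34, known
print("ref on table", proj(d,[461.6+13.3*np.cos(-1.16),-269.7+13.3*np.sin(-1.16),34]),"measured 344.1 316.6")
print("free s4 pred", proj(d,[481.2+14*np.cos(-.67),27.9+14*np.sin(-.67),98.8+29.2]),"measured row 190.73")
E
```

```text
[481.69607269  28.10229978  75.86979656] [1.55881142 0.52499434 1.43323647]
now 219.00489396411092 200.87928221859707 [ 18.   0.   0.   0.   0. 136. 413.   5.   5.  10.   5.  21.]
0 [219.4329012  202.53052282]
2 [219.39547367 201.60363402]
4 [219.35799913 200.67428809]
6 [219.32047775 199.74247906]
8 [219.28290971 198.80820099]
10 [219.24529518 197.87144794]
12 [219.20763436 196.93221395]
ref on table [345.47043326 317.03951398] measured 344.1 316.6
free s4 pred [218.79580652 189.93413293] measured row 190.73
```

The image puts the knob about 4–5 mm above home, against 10 mm if it stood on the tip. So the flats had already met at this angle, about 0.55 rad from off. I'll push it home without turning, in small steps.

>>> {"op": "arm_command", "data": {"deltas": [0,0,0.5,0,-1,0,0,1,0,-1,0,0,1,0,-1]}}

```text
time: 11.25
position: [481.7, 28.1, 75.0]
tool_rot: [-2.63, 1.717, -0.0]
force: [2.1, 1.4, 3.0]
finger_gap: 37.6
```

>>> {"op": "arm_command", "data": {"deltas": [0,0,0.5,0,-1,0,0,1,0,-1,0,0,1,0,-1]}}

```text
time: 11.5
position: [481.6, 28.2, 73.8]
tool_rot: [-2.63, 1.717, -0.0]
force: [1.6, 0.7, 1.4]
finger_gap: 37.3
```

>>> {"op": "arm_command", "data": {"deltas": [0,0,0.5,0,-1,0,0,1,0,-1,0,0,1,0,-1]}}

```text
time: 11.75
position: [481.7, 28.2, 72.8]
tool_rot: [-2.63, 1.717, -0.0]
force: [1.8, 0.4, 3.0]
finger_gap: 37.6
```

>>> {"op": "arm_command", "data": {"deltas": [0,0,0.5,0,-1,0,0,1,0,-1,0,0,1,0,-1]}}

```text
time: 12.0
position: [481.6, 28.1, 71.8]
tool_rot: [-2.63, 1.717, -0.0]
force: [2.0, 0.8, 2.8]
finger_gap: 37.6
```

```bash
cat >> h.py <<'E'
def row(d,box=(213,195,224,207)):
    x0,y0,x1,y1=box; im=d["image"].astype(float); w=np.clip(im[...,0]-im[...,1:].max(2)-25,0,None)[y0:y1,x0:x1]
    yy,xx=np.mgrid[y0:y1,x0:x1]; return (w*xx).sum()/w.sum(),(w*yy).sum()/w.sum(),w.sum(1).round()
E
python3 - <<'E'
from h import *
d=read_camera("side");print(row(d));save(d,"s7.png",(170,150,260,240),7)
s=observe();print(s["position"],s["force"])
E
```

```text
(np.float64(218.9847792998478), np.float64(202.52359208523592), array([ 19.,   0.,   0.,   0.,   0.,   0.,   0., 192., 434.,   0.,   5.,
         7.]))
[481.63397127  28.10190331  71.76280957] [1.38183393 0.3236144  3.0129268 ]
```

View pics/s7.png

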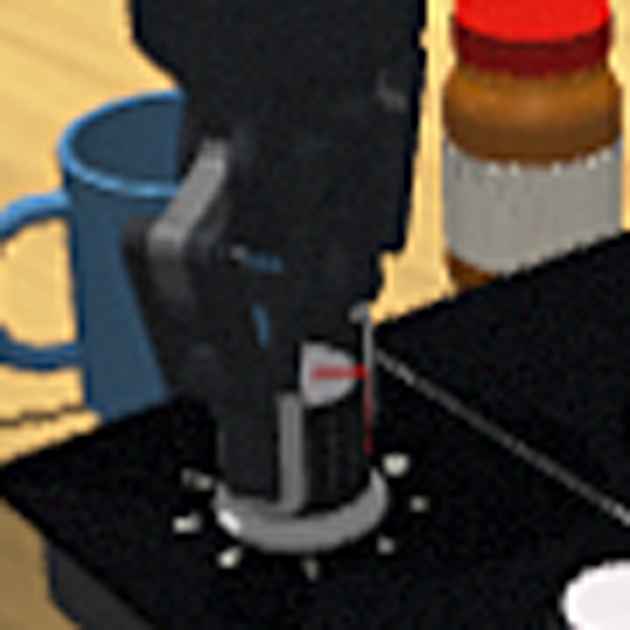

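>>> {"op": "arm_command", "data": {"deltas": [0,0,0.5,0,-1,0,0,0.5,0,-1]}}

```text
time: 12.22
position: [481.7, 28.1, 71.7]
tool_rot: [-2.631, 1.717, -0.0]
force: [0.5, 0.5, 5.8]
finger_gap: 37.8
```

>>> {"op": "arm_command", "data": {"deltas": [0,0,0.5,0,-1,0,0,0.5,0,-1]}}

```text
time: 12.38
position: [481.7, 28.1, 71.6]
tool_rot: [-2.631, 1.717, -0.001]
force: [-1.1, 1.0, 9.1]
finger_gap: 37.2
```

>>> {"op": "arm_command", "data": {"deltas": [0,0,0.5,0,-1,0,0,0.5,0,-1]}}

```text
time: 12.55
position: [481.7, 28.1, 71.5]
tool_rot: [-2.631, 1.717, -0.001]
force: [-1.4, 1.1, 12.2]
finger_gap: 38.0
```

>>> {"op": "arm_command", "data": {"deltas": [0,0,0.5,0,-1,0,0,0.5,0,-1]}}

```text
time: 12.72
position: [481.8, 28.1, 71.5]
tool_rot: [-2.631, 1.716, -0.001]
force: [-1.6, 1.1, 15.6]
finger_gap: 37.6
```

```bash
python3 - <<'E'
from h import *
d=read_camera("side");print(row(d))
s=observe();print(s["position"],s["force"])
E
```

```text
(np.float64(218.96583850931677), np.float64(202.7391304347826), array([ 19.,   0.,   0.,   0.,   0.,   0.,   0., 144., 429.,   3.,  22.,
        27.]))
[481.78580982  28.09678488  71.46726899] [-2.66573684  1.5515607  15.46861726]
```

>>> {"op": "arm_command", "data": {"deltas": [0,0,0.5,0,-1,0,0,0.5,0,-1,0,0,0.5,0,-1]}}

```text
time: 13.02
position: [482.0, 28.2, 71.4]
tool_rot: [-2.631, 1.716, -0.002]
force: [-3.3, 2.0, 17.1]
finger_gap: 37.2
```

```bash
python3 - <<'E'
from h import *
d=read_camera("side");print(row(d))
s=observe();print(s["position"],s["force"])
# compare heights: other knob's red line is at home height; check projection bias with it
t=blob(d,(238,220,285,250),red,2)[0];print(t)
o=np.array([464.0,-110.4]);
for u in (-2,0,2): print(u,proj(d,[o[0]+14*np.cos(-.12),o[1]+14*np.sin(-.12),101+u]),proj(d,[o[0],o[1],101+u]))
print(blob(d,(238,220,285,250),lambda i:white(i)|red(i),2)[0])
E
```

```text
(np.float64(219.026941362916), np.float64(202.69096671949288), array([ 17.,   0.,   0.,   0.,   0.,   0.,   0., 156., 404.,  19.,  27.,
         8.]))
[482.03851723  28.20463594  71.39181356] [-3.69451598  1.04295991 17.33087586]
(array([266.5, 232.4]), np.int32(10), array([7, 4], dtype=int32))
-2 [266.46606612 233.95331536] [260.06369603 237.00008536]
0 [266.49458103 232.95243175] [260.08253419 235.99185199]
2 [266.52317011 231.94838956] [260.10142762 234.98038249]
(array([260.04166667, 235.703125  ]), np.int32(192), array([20, 12], dtype=int32))
```

```bash
python3 - <<'E'
from h import *
d=read_camera("side");save(d,"s8.png",(195,190,235,230),15)
for y in (-.42,-.52,-.6,-.67,-.75,-.85): print(y,[proj(d,[481.7+r*np.cos(y),28.1+r*np.sin(y),101]).round(2) for r in (6,20)])
print(d["image"][200:206,210:226,0].astype(int)-d["image"][200:206,210:226,1:].max(2))
E
```

```text
-0.42 [array([215.03, 202.43]), array([222.09, 201.06])]
-0.52 [array([215.11, 202.58]), array([222.38, 201.56])]
-0.6 [array([215.15, 202.7 ]), array([222.54, 201.96])]
-0.67 [array([215.17, 202.81]), array([222.62, 202.32])]
-0.75 [array([215.18, 202.93]), array([222.65, 202.74])]
-0.85 [array([215.15, 203.09]), array([222.6 , 203.27])]
[[ -4  -5  -3   2   2   2  -1   0   1  -2  -5  -3  -2   1  -1  -3]
 [ -3   0  -4   0   1  -1  -4  -2  -6  -6  -8  -9  -7  -6   0   1]
 [ -4  -4  -6  -3  16  28  37  40  41  39  59  74  36   3  -7   0]
 [ -6  -5  -5  -3  37  72  75  73  75  72  80  87  55   5  -9  -5]
 [ -5  -6  -3   0  18  26  11  10   9  10  13   9  45  -1 -12  -2]
 [ -3  -5  -2  -1  -2  -4  -3  -4  -1  -4  -6 -12  52  -1  -8  -5]]
```

View pics/s8.png

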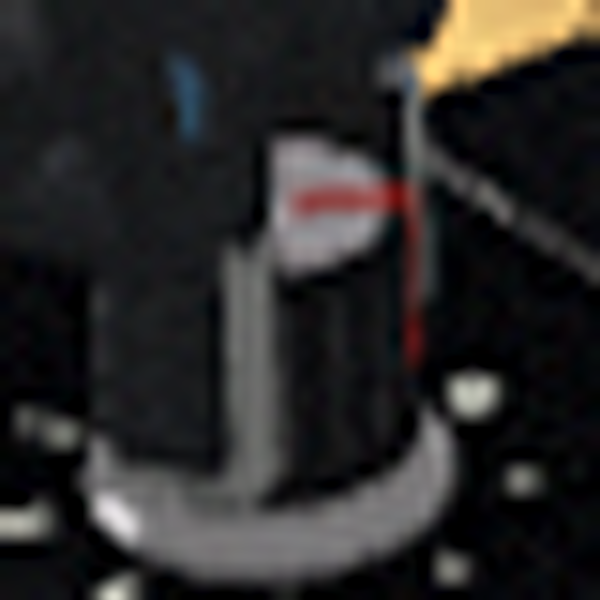

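The underside meets the rosette as expected. The red line, from (215,203) to (222,202.5) in the full frame, gives a pointer heading of about −0.68 rad, 0.56 rad from off. The knob is home, so I'll ease the push and then turn it anticlockwise.

>>> {"op": "arm_command", "data": {"deltas": [0,0,-1,0,-1,0,0,-2,0,-1,0,0,-2,0,-1]}}

```text
time: 13.37
position: [481.8, 28.2, 71.7]
tool_rot: [-2.63, 1.717, -0.001]
force: [-0.7, 2.6, 7.7]
finger_gap: 37.6
```

>>> {"op": "arm_command", "data": {"deltas": [0,0,0,-0.05,-1,0,0,0,-0.1,-1,0,0,0,-0.15,-1,0,0,0,-0.2,-1,0,0,0,-0.25,-1]}}

```text
time: 13.78
position: [482.0, 28.1, 71.7]
tool_rot: [-2.826, 1.372, -0.001]
force: [1.1, -0.1, 5.8]
finger_gap: 37.6
```

```bash
python3 - <<'E'
from h import *
to(481.7,28.1,71.7); print(observe()["torque"])
E
```

```text
t 13.78 pos [482.   28.1  71.7] alpha_x -0.904 yj -2.475 tilt [ 0.001 -0.   ] j [ 0.396  0.335 -0.543  0.001 -0.692  0.271] F [ 1.1 -0.1  5.8] gap 37.6 
 delta [-0.2  0.2  0. ] 
[ 0.2769084  -0.41082563 -0.04002563]
```

>>> {"op": "arm_command", "data": {"deltas": [0,0,0,-0.06,-1,0,0,0,-0.12,-1,0,0,0,-0.18,-1,0,0,0,-0.24,-1,0,0,0,-0.29,-1]}}

```text
time: 14.2
position: [482.2, 28.2, 71.7]
tool_rot: [-2.994, 0.949, -0.002]
force: [-0.2, 0.9, 6.5]
finger_gap: 37.4
```

>>> {"op": "arm_command", "data": {"deltas": [0,0,0,-0.03,-1,0,0,0,-0.03,-1]}}

```text
time: 14.37
position: [482.2, 28.2, 71.7]
tool_rot: [-3.008, 0.906, -0.002]
force: [2.2, 0.7, 7.0]
finger_gap: 37.5
```

```bash
python3 - <<'E'
from h import *
d=read_camera("side");save(d,"s9.png",(180,180,240,240),10)
to(481.7,28.1,71.7); print(observe()["torque"])
for y in (-.42,-.3,-.12,0): print(y,[proj(d,[481.7+r*np.cos(y),28.1+r*np.sin(y),101]).round(2) for r in (6,20)])
E
```

```text
t 14.42 pos [482.2  28.2  71.7] alpha_x -0.586 yj -2.157 tilt [0.001 0.   ] j [ 0.396  0.336 -0.543  0.001 -0.691  0.588] F [1.5 0.9 6.7] gap 38.1 
 delta [-0.4  0.4  0. ] 
[ 0.2001742  -0.33983759  0.0213374 ]
-0.42 [array([215.03, 202.43]), array([222.09, 201.06])]
-0.3 [array([214.89, 202.26]), array([221.62, 200.5 ])]
-0.12 [array([214.6 , 202.02]), array([220.65, 199.74])]
0 [array([214.37, 201.88]), array([219.86, 199.28])]
```

View pics/s9.png

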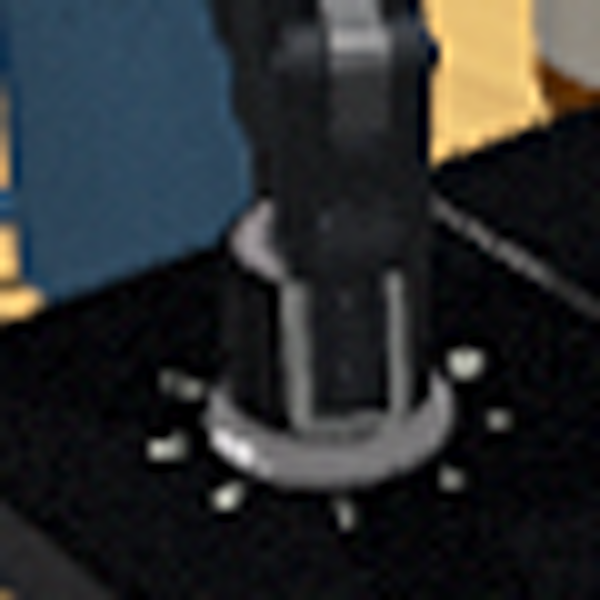

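The finger hides the pointer here, and the joint angles put it at about off. I'll release, rise and look.

>>> {"op": "arm_command", "data": {"deltas": [0,0,0,0,0,0,0,0,0,0.3,0,0,0,0,0.6,0,0,0,0,0.8,0,0,0,0,1]}}

```text
time: 14.83
position: [480.8, 27.8, 70.8]
tool_rot: [3.006, -0.909, -0.002]
force: [-0.1, 0.4, -0.2]
finger_gap: 85.0
```

>>> {"op": "arm_command", "data": {"deltas": [0,0,0,0,1,0,0,-10,0,1,0,0,-35,0,1,0,0,-60,0,1,0,0,-80,0,1]}}

```text
time: 15.25
position: [481.7, 28.0, 152.7]
tool_rot: [-3.007, 0.908, -0.001]
force: [0.1, -0.2, -0.4]
finger_gap: 85.1
```

>>> {"op": "arm_command", "data": {"deltas": [0,0,-20,0,1,0,0,-40,0,1,0,0,-40,0,1]}}

```text
time: 15.5
position: [483.8, 28.6, 195.4]
tool_rot: [-3.004, 0.906, -0.011]
force: [0.7, 0.4, 0.1]
finger_gap: 85.8
```

```bash
python3 - <<'E'
from h import *
d=read_camera("side");save(d,"s10.png",(170,140,290,280),4)
to(300,150,200)
print(blob(d,(195,180,240,215),red,2)[:2],blob(d,(195,180,230,215),lambda i:white(i)|red(i),2)[:1])
for y in (-.42,-.3,-.12,0): print(y,[proj(d,[481.7+r*np.cos(y),28.1+r*np.sin(y),101]).round(2) for r in (0,13,20)])
E
```

```text
t 15.55 pos [482.6  28.4 193.3] alpha_x -0.587 yj -2.157 tilt [0.005 0.002] j [ 0.396  0.175 -0.39   0.    -1.001  0.588] F [-0.8 -0.8 -0.6] gap 85.7 
 delta [-2.193e+02 -2.000e-01 -7.300e+00] 
[(array([216.5, 202. ]), np.int32(4), array([4, 1], dtype=int32))] [(array([207.10526316, 205.78947368]), np.int32(19), array([8, 4], dtype=int32))]
-0.42 [array([211.97, 203.02]), array([218.57, 201.74]), array([222.09, 201.06])]
-0.3 [array([211.97, 203.02]), array([218.27, 201.38]), array([221.62, 200.5 ])]
-0.12 [array([211.97, 203.02]), array([217.64, 200.87]), array([220.65, 199.74])]
0 [array([211.97, 203.02]), array([217.13, 200.58]), array([219.86, 199.28])]
```

View pics/s10.png

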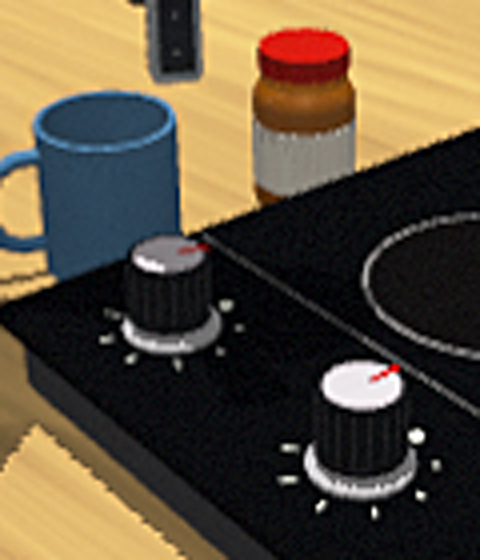

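>>> {"op": "arm_command", "data": {"deltas": [-35,0,-20,0,1,-70,0,-40,0,1,-100,0,-60,0,1,-120,0,-80,0,1,-120,0,-80,0,1]}}

```text
time: 15.97
position: [380.7, 96.0, 274.3]
tool_rot: [-3.004, 0.902, -0.006]
force: [0.2, 0.4, -0.2]
finger_gap: 85.3
```

```bash
python3 - <<'E'
from h import *
from scipy.optimize import minimize
d=read_camera("side");save(d,"s11.png",(190,180,290,270),7)
t=read_camera("top");save(t,"t11.png",(220,205,320,265),7)
im=d["image"].astype(float); w=np.clip(im[...,0]-im[...,1:].max(2)-20,0,None)
def ang(box,c,z,p,w):
    x0,y0,x1,y1=box; ys,xs=np.nonzero(w[y0:y1,x0:x1]); ww=w[y0:y1,x0:x1][ys,xs]
    P=np.array([atz(p,(x+x0,y+y0),z)[:2] for x,y in zip(xs,ys)])
    m=(P*ww[:,None]).sum(0)/ww.sum(); C=((P-m).T*ww)@(P-m); v=np.linalg.eigh(C)[1][:,1]
    v=v*np.sign(v[0]); print("mean",m,"axis yaw",np.arctan2(v[1],v[0]),"center-based",np.arctan2(*(m-c)[::-1]),len(xs))
ang((205,193,226,206),np.array([481.7,28.1]),101,d,w)
ang((255,226,275,240),np.array([464,-110.4]),101,d,w)
im=t["image"].astype(float); w=np.clip(im[...,0]-im[...,1:].max(2)-20,0,None)
ang((230,215,256,250),np.array([481.7,28.1]),101,t,w)
ang((290,228,310,255),np.array([464,-110.4]),101,t,w)
b=blob(t,(222,212,262,260),lambda i:(i.min(2)>110)&(i.max(2)-i.min(2)<45)|red(i),2)[:3]
for q in b: print(q,atz(t,q[0],101),atz(t,q[0],60))
E
```

```text
mean [503.06264159  32.2039224 ] axis yaw 0.7465384311551785 center-based 0.1897951707750729 65
mean [ 478.97584822 -111.0029133 ] axis yaw -0.05511738641389813 center-based -0.04023731260122493 20
mean [493.10987719  23.15520968] axis yaw -0.3611569463269147 center-based -0.4089454753404741 13
mean [ 477.53738576 -112.13193221] axis yaw -0.13795805808333128 center-based -0.1272457344333846 14
(array([240.55882353, 235.84313725]), np.int32(204), array([19, 19], dtype=int32)) [483.20324306  28.28472056 101.        ] [480.9372396   28.79287574  60.        ]
(array([242.2, 222.5]), np.int32(10), array([3, 4], dtype=int32)) [514.89720072  24.61865636 101.        ] [513.99481543  24.96908079  60.        ]
(array([248.66666667, 231.        ]), np.int32(3), array([2, 3], dtype=int32)) [494.80078776   9.09551543 101.        ] [493.03376341   8.77806375  60.        ]
```

View pics/s11.png

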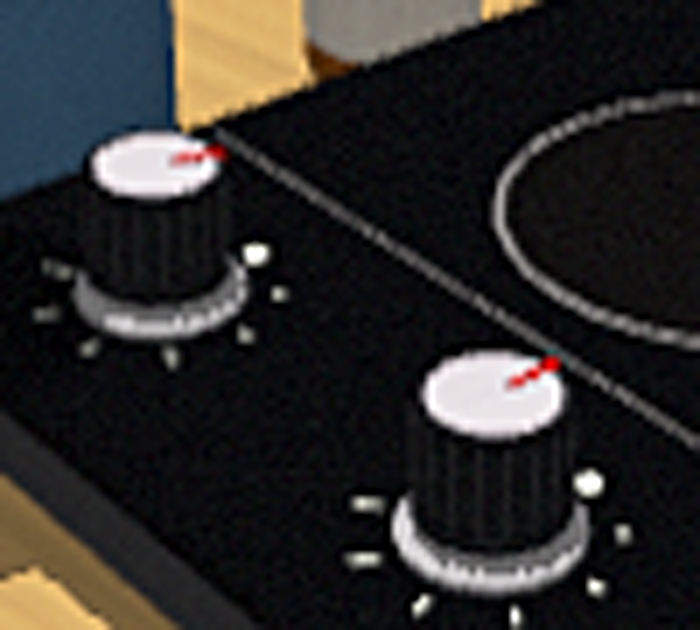

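View pics/t11.png

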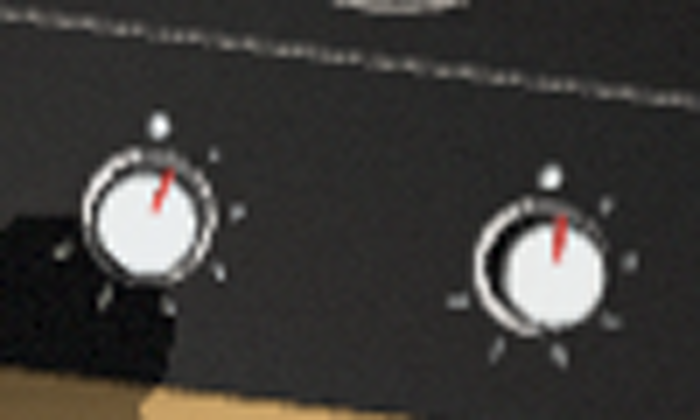

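The knob is home, but both pictures show it sprang back on release. The top view puts its line at −0.36 to −0.41 rad, about 0.25–0.29 rad clockwise of off (the other knob's line reads −0.13). That is too close to the 0.3 limit, so I'll regrip and turn it gently against the stop.

>>> {"op": "arm_command", "data": {"deltas": [30,0,20,0,1,60,0,40,0,1,90,0,60,0,1,120,0,80,0,1,120,0,80,0,1]}}

```text
time: 16.48
position: [481.9, 24.7, 184.2]
tool_rot: [2.998, -0.915, -0.016]
force: [0.3, -0.1, -0.4]
finger_gap: 85.3
```

```bash
python3 - <<'E'
from h import *
to(481.8,28.2,72)
E
```

```text
t 16.48 pos [481.9  24.7 184.2] alpha_x -0.593 yj -2.163 tilt [-0.012 -0.004] j [ 0.388  0.192 -0.394 -0.001 -0.998  0.59 ] F [ 0.3 -0.1 -0.4] gap 85.3 
 delta [ -1.2  -4.  112.2]
```

>>> {"op": "arm_command", "data": {"deltas": [0,0,0,0,1,0,0,0,0,1,0,0,0,0,1]}}

```text
time: 16.73
position: [481.2, 28.0, 191.2]
tool_rot: [3.007, -0.909, -0.0]
force: [0.7, 0.1, 1.1]
finger_gap: 85.3
```

```bash
python3 - <<'E'
from h import *
to(481.8,28.2,72)
E
```

```text
t 16.73 pos [481.2  28.  191.2] alpha_x -0.587 yj -2.158 tilt [-0. -0.] j [ 0.396  0.178 -0.393 -0.    -1.001  0.588] F [0.7 0.1 1.1] gap 85.3 
 delta [  0.4  -0.5 119.2]
```

>>> {"op": "arm_command", "data": {"deltas": [0.2,-0.3,20,0,1,0.2,-0.3,45,0,1,0.2,-0.3,70,0,1,0.2,-0.3,90,0,1,0.2,-0.3,100,0,1]}}

```text
time: 17.15
position: [480.2, 28.5, 90.1]
tool_rot: [3.007, -0.907, -0.003]
force: [0.5, -0.5, 0.1]
finger_gap: 85.7
```

>>> {"op": "arm_command", "data": {"deltas": [0,0,8,0,1,0,0,14,0,1,0,0,18,0,1,0,0,18,0,1,0,0,18,0,1]}}

```text
time: 17.57
position: [482.3, 28.5, 74.0]
tool_rot: [-3.007, 0.908, -0.002]
force: [1.3, 0.3, 0.2]
finger_gap: 85.5
```

>>> {"op": "arm_command", "data": {"deltas": [0,0,0,0,0.2,0,0,0,0,0,0,0,0,0,-0.3,0,0,0,0,-0.6,0,0,0,0,-1], "force": 30}}

```text
time: 17.98
position: [482.1, 28.3, 73.7]
tool_rot: [-3.007, 0.908, -0.001]
force: [-0.3, 0.2, 2.7]
finger_gap: 37.7
```

>>> {"op": "arm_command", "data": {"deltas": [0,0,0,0,-1,0,0,0,0,-1,0,0,0,0,-1]}}

```text
time: 18.23
position: [482.1, 28.3, 73.7]
tool_rot: [-3.007, 0.908, -0.001]
force: [-0.4, 0.6, 5.5]
finger_gap: 38.0
```

```bash
python3 - <<'E'
from h import *
to(481.8,28.2,72);print(observe()["torque"])
E
```

```text
t 18.23 pos [482.1  28.3  73.7] alpha_x -0.587 yj -2.157 tilt [0.001 0.   ] j [ 0.396  0.333 -0.54   0.    -0.697  0.588] F [-0.4  0.6  5.5] gap 38.0 
 delta [-0.2  0.3  1.7] 
[0.17617339 0.33898275 0.01693755]
```

>>> {"op": "arm_command", "data": {"deltas": [0,0,0,-0.05,-1,0,0,0,-0.1,-1,0,0,0,-0.15,-1,0,0,0,-0.2,-1,0,0,0,-0.25,-1]}}

```text
time: 18.65
position: [482.6, 28.2, 73.7]
tool_rot: [-3.097, 0.522, -0.003]
force: [0.3, -0.4, 3.1]
finger_gap: 37.8
```

```bash
python3 - <<'E'
from h import *
to(481.8,28.2,72);print(observe()["torque"],observe()["tau"])
E
```

```text
t 18.65 pos [482.6  28.2  73.7] alpha_x -0.334 yj -1.905 tilt [0.002 0.   ] j [ 0.396  0.333 -0.54   0.001 -0.696  0.84 ] F [ 0.3 -0.4  3.1] gap 37.8 
 delta [-0.8  0.3  1.7] 
[-0.16411427 -0.15829135 -0.05301369] [  0.25059876 -29.24405694  11.98516399   2.45684467  -0.08553949
  -0.35996335]
```

>>> {"op": "arm_command", "data": {"deltas": [0,0,0,-0.05,-1,0,0,0,-0.1,-1,0,0,0,-0.1,-1]}}

```text
time: 18.9
position: [482.7, 28.3, 73.7]
tool_rot: [-3.119, 0.369, -0.003]
force: [0.8, -1.1, 3.5]
finger_gap: 38.3
```

```bash
python3 - <<'E'
from h import *
to(481.8,28.2,72);print(observe()["torque"],observe()["tau"])
E
```

```text
t 18.9 pos [482.7  28.3  73.7] alpha_x -0.236 yj -1.807 tilt [0.002 0.   ] j [ 0.396  0.333 -0.54   0.001 -0.696  0.939] F [ 0.8 -1.1  3.5] gap 38.3 
 delta [-0.8  0.3  1.7] 
[-0.06737011 -0.23204684  0.01820306] [  0.20812217 -29.13121819  11.76189691   2.38608822  -0.16194594
   0.30119433]
```

>>> {"op": "arm_command", "data": {"deltas": [0,0,0,-0.05,-1,0,0,0,-0.08,-1,0,0,0,-0.08,-1]}}

```text
time: 19.15
position: [482.7, 28.4, 73.7]
tool_rot: [-3.131, 0.247, -0.003]
force: [0.7, -0.9, 4.3]
finger_gap: 37.7
```

```bash
python3 - <<'E'
from h import *
to(481.8,28.2,72);print(observe()["torque"],observe()["tau"][-1])
d=read_camera("side");save(d,"s12.png",(180,170,240,240),8);print(observe()["torque"],observe()["tau"][-1])
E
```

```text
t 19.15 pos [482.7  28.4  73.7] alpha_x -0.157 yj -1.728 tilt [0.002 0.   ] j [ 3.960e-01  3.330e-01 -5.400e-01  1.000e-03 -6.960e-01  1.017e+00] F [ 0.7 -0.9  4.3] gap 37.7 
 delta [-0.9  0.3  1.7] 
[-0.07736881 -0.35860266  0.00900277] 0.20131695549935102
[-0.08903399 -0.40035905 -0.01319381] 0.07967825280502439
```

View pics/s12.png

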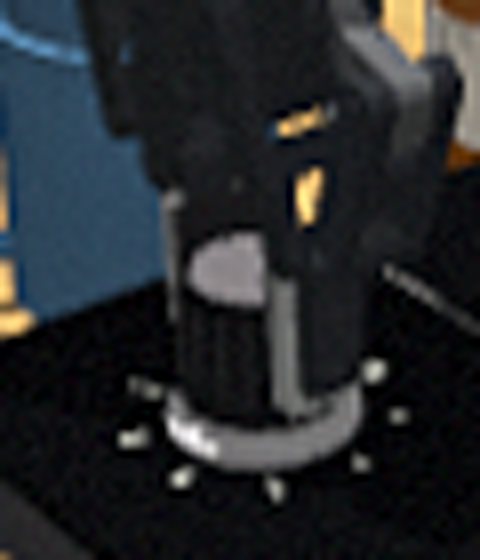

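The pointer is hidden behind the finger. I've turned 0.43 rad in all, so I'll release and check.

>>> {"op": "arm_command", "data": {"deltas": [0,0,0,0,-0.2,0,0,0,0,0.1,0,0,0,0,0.4,0,0,0,0,0.8,0,0,0,0,1]}}

```text
time: 19.62
position: [481.1, 27.9, 72.8]
tool_rot: [3.131, -0.247, -0.003]
force: [-1.2, -0.0, 0.3]
finger_gap: 81.1
```

>>> {"op": "arm_command", "data": {"deltas": [0,0,0,0,1,0,0,-10,0,1,0,0,-35,0,1,0,0,-60,0,1,0,0,-85,0,1]}}

```text
time: 20.03
position: [481.3, 28.0, 158.9]
tool_rot: [3.131, -0.246, -0.002]
force: [0.5, 1.1, 0.7]
finger_gap: 85.8
```

>>> {"op": "arm_command", "data": {"deltas": [-25,0,-25,0,1,-55,0,-50,0,1,-85,0,-80,0,1,-110,0,-100,0,1,-110,0,-100,0,1]}}

```text
time: 20.45
position: [371.7, 45.7, 262.7]
tool_rot: [-3.127, 0.242, -0.012]
force: [0.2, 0.2, 0.4]
finger_gap: 85.1
```

```bash
cat >> h.py <<'E'
def ang(box,c,z,p):
    im=p["image"].astype(float); w=np.clip(im[...,0]-im[...,1:].max(2)-20,0,None)
    x0,y0,x1,y1=box; ys,xs=np.nonzero(w[y0:y1,x0:x1]); ww=w[y0:y1,x0:x1][ys,xs]
    P=np.array([atz(p,(x+x0,y+y0),z)[:2] for x,y in zip(xs,ys)])
    m=(P*ww[:,None]).sum(0)/ww.sum(); C=((P-m).T*ww)@(P-m); v=np.linalg.eigh(C)[1][:,1]
    v=v*np.sign(v[0]); print("mean",m,"axis yaw",np.arctan2(v[1],v[0]),"center-based",np.arctan2(*(m-c)[::-1]),len(xs))
E
python3 - <<'E'
from h import *
d=read_camera("side");save(d,"s13.png",(190,180,290,270),7)
t=read_camera("top");save(t,"t13.png",(220,205,320,265),7)
ang((205,197,226,206),np.array([481.7,28.1]),101,d)
ang((255,226,275,240),np.array([464,-110.4]),101,d)
ang((230,215,256,250),np.array([481.7,28.1]),101,t)
ang((290,228,310,255),np.array([464,-110.4]),101,t)
f=lambda i:white(i)|red(i)
q=blob(d,(195,193,228,215),f)[0];print(q,proj(d,[481.7,28.1,101]),proj(d,[481.7,28.1,103]))
to(300,100,300)
E
```

```text
mean [496.05427837  29.26652334] axis yaw 0.46195265077237807 center-based 0.08108839940679459 22
mean [ 479.00898297 -111.00953106] axis yaw -0.053167034576951835 center-based -0.04058877962344849 20
mean [494.5596159   27.32892644] axis yaw -0.01698006791876043 center-based -0.05988915026211712 11
mean [ 477.52296142 -112.14668026] axis yaw -0.1382174913817034 center-based -0.12845284424736841 14
(array([211.552, 203.232]), np.int32(125), array([18,  9], dtype=int32)) [211.97075283 203.01559404] [211.92334437 202.08734234]
t 20.55 pos [372.8  45.7 259.1] alpha_x -0.156 yj -1.726 tilt [0.003 0.002] j [ 0.561 -0.086 -0.492 -0.    -1.162  0.854] F [-0.1 -0.4 -0.2] gap 85.1 
 delta [-80.3 -42.5 -40.9]
```

View pics/s13.png

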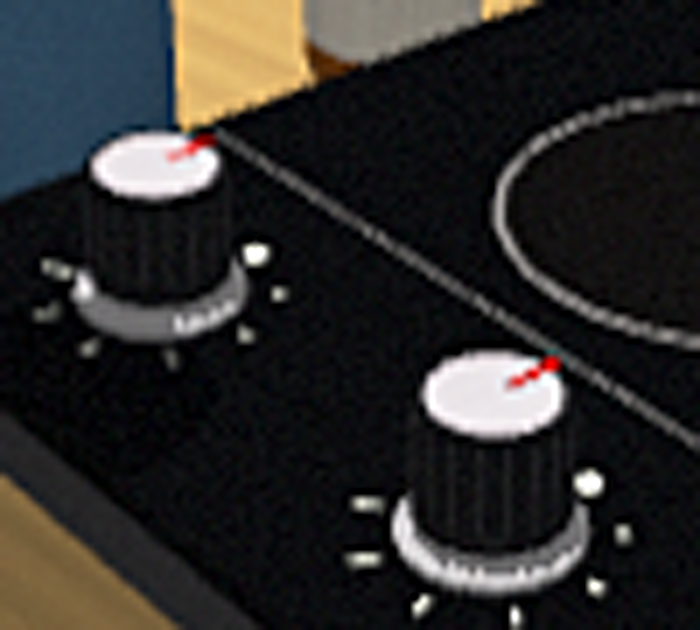

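View pics/t13.png

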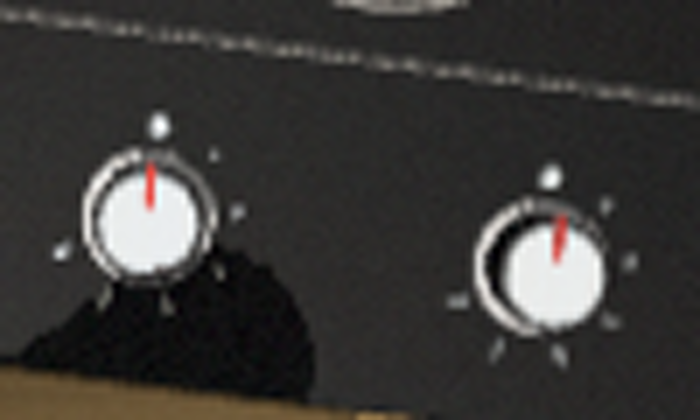

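The red line now heads −0.02 to −0.06 rad against an off direction of about −0.12, so it is within about 0.1 rad. In both views it lines up with the other knob. The disc centre is at row 203.2, against 203.0 predicted for fully home. I'll hand in the job.

```bash
python3 -c "
from station import *
print(finish_job(), observe()['time'])"
```

```text
the job is handed in; nothing more can be done
the job is handed in; nothing more can be done
```

The knob is back on the bare (left) spindle, fully home, turned to off and released. I handed the job in at about 20.6 s of the 72 s allowed; no verdict is reported.

- **Finding the flat:** the knob never stood on the spindle's tip, so there was no search turn. The flats already met at the angle I set it down, about 0.56 rad clockwise of off.
- **Pushing home:** it met a firm stop at the home height (tool at 71.7 mm, 71.8 predicted). I read about 3 N on the way down, less than the 5–15 N given for the clip. At the stop I pressed up to about 17 N, below the 25 N and 40 N limits.
- **Turning to off:** on the first release the pointer sprang back to about 0.25–0.29 rad short of off, too close to the 0.3 rad limit. I gripped the knob again, turned it 0.43 rad further anticlockwise and let go.
- **Last checks:** the top view puts the pointer about 0.06–0.1 rad from the off direction. The side-view angle fit was thrown off by background pixels, but by eye that picture agrees. The knob's height matches home to within about 0.5 mm.
- **Surroundings:** the other knob looks unmoved. The mug and jar were not re-measured at the end, but I saw no contact with them. The open gripper is clear of everything.

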